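# Lay the pulley shaft in the V-blocks and swing the gauge over it

### The arm

A 6-joint arm with a two-finger parallel gripper is mounted at the origin on the work surface. World frame = base frame: x ahead of the robot, y to its left, z up, the work surface at z = 0. Lengths are in m, angles in degrees, forces in N, time in s.
With the tool pointing down it reaches from about 0.275 to 0.775 m from the base axis. Payload 14.6 kg.
Tool frame: the origin (TCP) lies at the very end of the fingers, on their centre line; the grasp point (between the pads) lies 19 mm behind it; x points along the fingers, y is the direction in which the jaws open and shut, and the axes are right-handed (so a half turn about x gives the same grasp; the last joint's range is limited). The gripper opens to 85 mm and grips with 20 to 120 N. Pads are 22 mm wide; open, the fingers measure 114 mm over their backs; the gripper's body (76 mm by 85 mm) begins 54 mm behind the grasp point. The pads swing forward as they close: fully open they stand 13 mm farther back than shut.
Start: joints at [55.617, 15.075, -2.767, 72.158, 0, 81.102], TCP at [0.226, 0.474, 0.231] pointing down, gripper open.
Joint ranges: [-151.79, 151.79], [-50.71, 97.33], [-67.44, 78.34], [-121.81, 120.89], [-77.56, 73.72], [-180, 180]. Speed limits (degrees/s): [108.29, 108.29, 147.25, 159.86, 180, 180].

### API

Orientations are given as [roll, pitch, yaw] about the fixed x, y, z axes, in that order (R = Rz(yaw) Ry(pitch) Rx(roll)).
In Python, from station import readout, optics, job gives the robot as it stands.
- The arm moves only by the tool servo_tool, never from a script. Its argument "motion" is a list that holds one entry, the list of rows, each a list of 4 numbers: the shift along the tool's x, y, z in cm, then the turn about the tool's x in rad. A call has exactly 5 rows; each row shifts and turns the commanded pose from where the row before left it, along the tool's axes as they then stand; what a row does not reach is not made up. A row lasts 1/10 s, in which the tool goes at most 50 mm and 8.59 degrees, less where a joint would pass 70% of its speed; a pose out of reach is approached as far as the arm can. A call with a gripper value outside its range is refused whole. "hand" is the closure in counts, from 0 (fully open) to 255 (shut), set as the call begins (left out, the last holds). The fingers move at their own pace and stop on an object; "force" is the grip in N (left out, the last holds). Time passes only in rows, so rows that do not move let the fingers close, or fill a call up. It gives the time, the measured TCP pose, the force and the opening at its end, in the units of the state.
- readout.get_state(): the state, without advancing time (a new reading comes with each control period).
- optics.read_camera(name): name is "side" or "top" or "wrist"; returns the picture (420x560x3 uint8, red, green, blue); there is no depth.
- optics.camera_model(name): a dict with "fovy" (degrees; the focal length in pixels is half the picture's height over the tangent of half this angle, whatever the lens; pixels are square), "cx", "cy" (the principal point, pixels), "T" (4x4, takes a point from camera to world coordinates); the wrist camera has in their place "T_tool_cam" (4x4, takes a point from camera to tool coordinates, whose origin is the TCP and whose axes are the tool frame's). Camera axes: x right, y down, z forward; pixel columns grow to the right and rows downward; lengths in m; the calibration is good to about 2 mm. A picture is of the moment at which its call begins: read the wrist's pose just before it. camera_model takes no time and is no camera call.
- job.job_done(): hands the job in, once; it reports no verdict.
The state is a dict: "time": time; "q": joint angles; "qvel": joint speeds; "joint_efforts": joint torques, N m; "tcp_pos": TCP position; "tcp_rot": TCP orientation; "wrist_force": force on the tool from outside, world axes, zero at the start; "wrist_torque": the same for the moment, N m; "width": opening from 0.0 (shut) to 1.0 (fully open).
Only numpy, scipy, OpenCV 4.12 (cv2) and the standard library are available. Lean on these libraries where they do the work, as an engineer would, in place of code of your own. Each camera call takes 0.05 s, during which the arm holds its last target. There are 200 camera calls.

### The job

Take the pulley shaft out of the orange cradle and lower it gently into both V-blocks of the inspection stand, with the pulley hanging just outside the blue block and not against it, and let go. Then swing the dial gauge round over the resting shaft until its arm meets the stop, and leave everything else on the bench where it is.

Things in the scene. Friction and masses are not known exactly. Their poses are not given: they have to be found in the camera images.
- shaft: Steel shaft, 20 mm diameter, 200 mm long, with a toothed aluminium pulley (51 mm diameter, 25 mm wide) fixed near one end; about 0.55 kg. Origin: on the axis, halfway along. x runs along the axis to the pulley end; the pulley lies at x = +72 to +97 mm. It starts level in the orange cradle, its axis 45 mm above the bench.
- shaft_grip (a point): Balance point of the pulley shaft, on its axis, 15 mm from the shaft's middle towards the pulley: the place to grip. Same axes as the shaft.
- shaft_pulley (a point): Centre of the pulley, on the shaft's axis, 84.5 mm from the shaft's middle.
- cradle: Orange plastic cradle in which the shaft starts: 140 x 80 mm base, 10 mm thick, with two upright notched walls at x = +55 and -55 mm (each 12 mm thick, 60 mm wide, 47 mm high); the space between them is open. Fixed to the bench. Origin: centre of its underside; x along the shaft it carries.
- stand: Grey inspection stand fixed to the bench: 15 mm base plate with two V-blocks, 60 mm wide, 77 mm high, 16 mm thick, at y = +55 mm (painted blue) and y = -55 mm (bare steel), 94 mm free between them. The gauge post, 18 mm thick, stands at x = +140 mm, y = 0. Origin: underside, midway between the blocks.
- vee_mid (a point): Point midway between the V-blocks, where the shaft's axis runs (along y) when it lies in them, 75 mm above the bench. The Vs open upward at 90 degrees and are 32 mm wide at the top. Axes as the stand.
- gauge (a joint): Swing of the gauge arm about the vertical post of the stand. 0: against its stop, arm along the stand's -x, gauge over the midpoint between the V-blocks. It grows counter-clockwise seen from above, as the gauge swings out to the stand's -y side, up to 1.5 rad. A light friction hinge: it stays where it is left.
- gauge_dial (a point): Centre of the round black dial gauge (40 mm diameter, 20 mm tall, white face up, from 105 to 125 mm above the bench) at the end of the arm, 140 mm from the post's axis. The arm, 14 mm wide and 10 mm thick at 108 to 118 mm height, runs from it to the post.
- gauge_tip (a point): Tip of the brass feeler under the dial, 89 mm above the bench, 4 mm clear of the top of a shaft lying in the V-blocks.
- screw_box: Clear divided box of screws, 100 x 200 x 45 mm, with red tabs. Origin: centre of its underside. Bystander.
- spray_bottle: Yellow spray bottle with a red head, 72 mm diameter, 165 mm tall. Origin: centre of its underside. Bystander.
- grease_tube: Red grease tube lying down, 40 mm thick, 125 mm long along its x. Origin: underside, middle. Bystander.
- frame_plate: Grey metal plate with a rectangular window, 150 x 120 x 10 mm. Origin: centre of its underside. Bystander.
- spare_pulley: Loose aluminium pulley without a shaft, 52 mm diameter, 32 mm tall, standing on its face. Origin: centre of its underside. Bystander.
- wrench: Steel wrench lying flat, under 20 mm high. Bystander.
- screwdriver: Red-handled screwdriver lying flat, under 40 mm high. Bystander.
Not all that is in view belongs to the job. What is shaped like the shaft but turquoise is not meant.

How it is judged:
By the outcome, as a careful person would: the job done as asked, in the order asked, and still so for the second after the job is handed in, with the robot touching nothing.
It also fails if it takes over 61 s, if anything falls off the work surface, if the arm or the gripper's body presses on something with over 40 N, if the wrist force passes 120 N, or if a joint passes its speed limit or range.

## Working session

There is one attempt and no reset: what is moved stays moved. The work goes in short steps, Python scripts to look and compute and a tool call to move; the robot and the scene stay as the last step left them, time stands still between calls to the robot, and variables do not carry over. Pictures are saved under pics/ and viewed, about 8 in all and at most 12, crops included, and the job is handed in when it is done.

Besides the shell and the picture viewer there is one more tool, called after "Request:" as name(argument=value, ...) on one line, values as JSON. servo_tool: Moves the arm, as the interface text tells. Its arguments: {"type":"object","properties":{"motion":{"type":"array","items":{"type":"array","items":{"type":"array","items":{"type":"number"}}}},"hand":{"type":"number"},"force":{"type":"number"}},"required":["motion"]}

```bash
ls; mkdir -p pics
python3 - <<'E'
from station import readout, optics, job
import cv2,numpy as np
print(readout.get_state())
for n in("top","side","wrist"):
    m=optics.camera_model(n);print(n,{k:(np.round(v,4).tolist() if not isinstance(v,str) else v) for k,v in m.items()})
for n in("top","side"):
    cv2.imwrite(f"pics/{n}0.png",optics.read_camera(n)[:,:,::-1])
E
```

```text
pics
{'time': 0.0, 'q': array([ 5.56176824e+01,  1.50985051e+01, -2.80384315e+00,  7.21570485e+01,
       -7.52560279e-04,  8.11021005e+01]), 'qvel': array([ 0.04631701,  0.00235056, -0.05987585, -0.01400374, -0.01186202,
       -0.04041715]), 'joint_efforts': array([ 8.00664275e-04, -6.37613654e+01,  3.84571767e+01,  1.34702632e-02,
        2.65386296e-05,  4.48423395e-05]), 'tcp_pos': array([0.22574417, 0.47369279, 0.23082755]), 'tcp_rot': array([ -98.17199833,   89.94059843, -123.6564161 ]), 'wrist_force': array([0.29974026, 0.3179195 , 0.68583432]), 'wrist_torque': array([ 0.03418143, -0.0616094 ,  0.0394505 ]), 'width': 1.0030097742447275}
top {'fovy': 45.0266, 'cx': 278.2223, 'cy': 207.378, 'T': [[-0.0074, -0.994, 0.1096, 0.3491], [-1.0, 0.0074, -0.0003, -0.0309], [-0.0005, -0.1096, -0.994, 1.7875], [0.0, 0.0, 0.0, 1.0]]}
side {'fovy': 54.0497, 'cx': 280.6694, 'cy': 211.1227, 'T': [[0.739, -0.4235, 0.5239, 0.0005], [-0.6736, -0.4776, 0.5641, -0.6064], [0.0113, -0.7698, -0.6382, 0.806], [0.0, 0.0, 0.0, 1.0]]}
wrist {'fovy': 59.8361, 'cx': 276.3954, 'cy': 208.4235, 'T_tool_cam': [[-0.0005, -0.3204, 0.9473, -0.1425], [1.0, -0.0007, 0.0003, 0.0008], [0.0006, 0.9473, 0.3204, -0.0821], [0.0, 0.0, 0.0, 1.0]]}
```

View pics/top0.png

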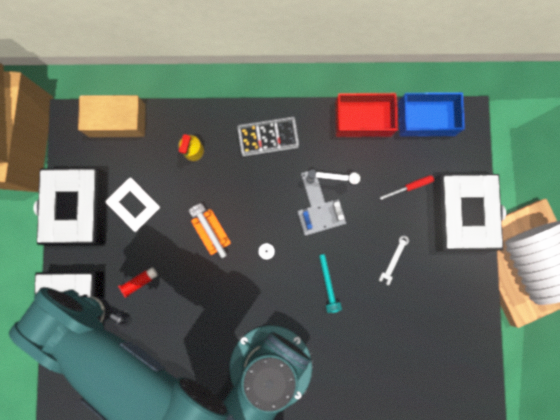

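View pics/side0.png

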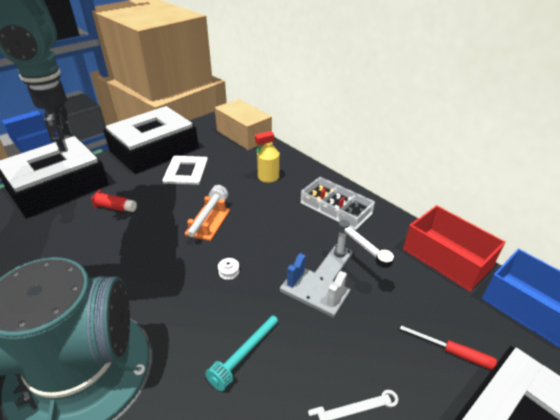

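Candidates for "the shaft" in the top view are the steel shaft with pulley in the orange cradle (210,230), the turquoise look-alike (328,285) and the loose spare pulley (266,251). By the description it is the one in the cradle, with its pulley end at the upper left (196,210). The stand is at (322,215), blue block on the left, and the gauge is swung out to (354,178).

```bash
cat > h.py <<'E'
from station import readout, optics, job
import cv2,numpy as np
from scipy.spatial.transform import Rotation as Ro
def tool():
    s=readout.get_state();T=np.eye(4)
    T[:3,:3]=Ro.from_euler('xyz',s['tcp_rot'],degrees=True).as_matrix();T[:3,3]=s['tcp_pos'];return T
def shot(n):
    m=optics.camera_model(n);T=m['T'] if n!='wrist' else tool()@m['T_tool_cam']
    return optics.read_camera(n),cam(m,T)
def cam(m,T): return dict(f=210/np.tan(np.radians(m['fovy']/2)),c=np.array([m['cx'],m['cy']]),T=np.array(T))
def ray(c,p):
    d=np.r_[(np.array(p,float)-c['c'])/c['f'],1];return c['T'][:3,3],c['T'][:3,:3]@d
def onz(c,p,z):
    o,d=ray(c,p);return o+d*(z-o[2])/d[2]
def proj(c,P):
    q=np.linalg.inv(c['T'])@np.r_[P,1];return q[:2]/q[2]*c['f']+c['c']
def go(P,jaw=None):
    """tool-frame shift in cm to TCP P; turn (rad) about tool x that brings the jaw axis along angle jaw (deg, world)"""
    T=tool();d=T[:3,:3].T@(np.array(P)-T[:3,3])*100
    y=T[:3,1];a=np.degrees(np.arctan2(y[1],y[0]));t=None
    if jaw is not None: t=-np.radians((jaw-a+90)%180-90)
    print('shift',d.round(2),'turn',t,'jaw now',a.round(2),'z-axis',T[:3,2].round(3),'x-axis',T[:3,0].round(3))
E
python3 - <<'E'
from h import *
m=optics.camera_model('top');c=cam(m,m['T'])
for n,p,z in [('pulley',(196,210),.06),('shaft end',(224,256),.05),('cradle',(211,232),.0),('blue',(306,219),.077),('steel',(340,211),.077),('post',(312,177),.12),('dial',(354,178),.125)]: print(n,onz(c,p,z).round(3))
T=tool();print(T.round(3))
E
```

```text
pulley [0.533 0.251 0.06 ]
shaft end [0.375 0.155 0.05 ]
cradle [0.46  0.207 0.   ]
blue [ 0.497 -0.125  0.077]
steel [ 0.524 -0.241  0.077]
post [ 0.634 -0.145  0.12 ]
dial [ 0.629 -0.284  0.125]
[[-0.001  0.43   0.903  0.226]
 [-0.001  0.903 -0.43   0.474]
 [-1.    -0.001 -0.     0.231]
 [ 0.     0.     0.     1.   ]]
```

Request:
servo_tool(motion=[[[0,-1.3,3.3,0],[0,-1.3,3.3,0],[0,-1.3,3.3,0],[0,-1.3,3.3,0],[0,-1.3,3.3,0]]])

```text
time: 0.6
tcp_pos: [0.3475, 0.343, 0.2311]
tcp_rot: [-122.7, 90.0, -148.2]
wrist_force: [0.4, 0.5, 0.7]
width: 1.003
```

Request:
servo_tool(motion=[[[0,-1.3,3.3,0],[0,-1.3,3.3,0],[0,-1.3,3.3,0],[0,-1.3,3.3,0],[0,-1.3,3.3,0]]])

```text
time: 1.1
tcp_pos: [0.4685, 0.2133, 0.2311]
tcp_rot: [-141.6, 90.0, -167.1]
wrist_force: [0.8, 0.3, 0.3]
width: 1.001
```

Request:
servo_tool(motion=[[[0,0,0,-0.14],[0,0,0,-0.14],[0,0,0,-0.14],[0,0,0,-0.14],[0,0,0,-0.14]]])

```text
time: 1.6
tcp_pos: [0.4677, 0.2145, 0.231]
tcp_rot: [-177.3, 90.0, -162.3]
wrist_force: [-0.0, 0.3, 0.5]
width: 1.005
```

Request:
servo_tool(motion=[[[0,0,0,-0.14],[0,0,0,-0.14],[0,0,0,0],[0,0,0,0],[0,0,0,0]]])

```text
time: 2.1
tcp_pos: [0.4678, 0.2146, 0.2312]
tcp_rot: [163.1, 90.0, -166.4]
wrist_force: [0.0, -0.1, 0.4]
width: 0.999
```

Run:
```python
from h import *
go((.468,.212,.231),121)
im,c=shot('wrist');np.save('w1.npy',c['T']);cv2.imwrite('pics/w1.png',im[:,:,::-1])
print(readout.get_state()['time'],tool()[:3,3], readout.get_state()['wrist_force'])
```

```text
shift [ 0.02 -0.23 -0.11] turn -0.009148688206141562 jaw now 120.48 z-axis [ 0.862  0.507 -0.   ] x-axis [-0. -0. -1.]
2.15 [0.46778993 0.21454461 0.23120445] [-0.10664176  0.49660826  0.46111105]
```

View pics/w1.png

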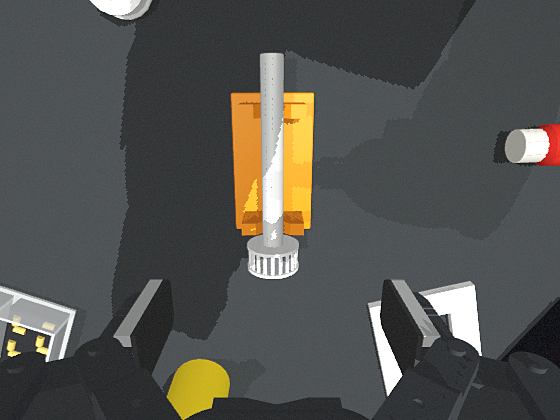

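The close view confirms the choice: a steel shaft from its free end at (272,53) to its toothed pulley at (273,260), lying in the orange cradle. It also shows the bottle at (200,385) and the grease tube at (530,145).

Run:
```python
from h import *
im=cv2.imread('pics/w1.png');hsv=cv2.cvtColor(im,cv2.COLOR_BGR2HSV)
c=cam(optics.camera_model('wrist'),np.load('w1.npy'))
m=((hsv[...,1]<60)&(hsv[...,2]>105)).astype('uint8')
roi=np.zeros_like(m);roi[45:285,235:310]=1;m&=roi
n,l,st,_=cv2.connectedComponentsWithStats(m);k=1+st[1:,4].argmax();m=(l==k);print(st[k])
P=[]
for r in range(50,285,1):
    x=np.where(m[r])[0]
    if len(x) and (r%12==0 or r<58 or r>234): print(r,x.min(),x.max(),end=' | ')
    if 62<r<210 and len(x): P.append(onz(c,((x.min()+x.max())/2,r),.0455))
P=np.array(P);mu=P.mean(0);d=np.linalg.svd(P-mu)[2][0];d*=np.sign(d[0]);print('\naxis ang',np.degrees(np.arctan2(d[1],d[0])), mu)
def at(px,z): q=onz(c,px,z);return mu+d*((q-mu)@d)
e=at((272,53),.055);print('free end->mid',e+.1*d)
p=at((273,237),.0705-.0);print('pulley in top->mid',p-.072*d)
# cradle outline
o=((hsv[...,1]>120)&(hsv[...,0]>5)&(hsv[...,0]<25)).astype('uint8');o[300:]=0
y,x=np.where(o);print('orange',x.min(),x.max(),y.min(),y.max())
for r in (97,225): 
    xx=np.where(o[r])[0];print(r,xx.min(),xx.max(),(onz(c,(xx.min(),r),.01)+onz(c,(xx.max(),r),.01))/2)
```

```text
[ 247   53   52  226 6009]
53 262 281 | 54 260 282 | 55 260 283 | 56 260 283 | 57 260 283 | 60 260 283 | 72 260 283 | 84 260 283 | 96 261 282 | 108 261 282 | 120 261 283 | 132 261 282 | 144 261 282 | 156 262 282 | 168 262 282 | 180 262 282 | 192 262 282 | 204 262 282 | 216 263 282 | 228 263 282 | 235 258 287 | 236 255 290 | 237 253 292 | 238 251 294 | 239 250 296 | 240 249 297 | 241 248 298 | 242 248 298 | 243 247 298 | 244 247 298 | 245 247 298 | 246 247 298 | 247 247 298 | 248 247 298 | 249 248 297 | 250 248 297 | 251 248 297 | 252 248 297 | 253 248 297 | 254 248 297 | 255 249 297 | 256 249 297 | 257 249 297 | 258 249 297 | 259 249 297 | 260 248 297 | 261 248 297 | 262 248 298 | 263 247 298 | 264 247 298 | 265 247 298 | 266 248 298 | 267 248 298 | 268 248 297 | 269 248 297 | 270 248 297 | 271 249 296 | 272 250 295 | 273 251 294 | 274 252 293 | 275 254 291 | 276 256 288 | 277 259 286 | 278 263 282 | 
axis ang 30.476035604219366 [0.43771799 0.19235843 0.0455    ]
free end->mid [0.4646269  0.20819383 0.0455    ]
pulley in top->mid [0.4492205  0.19912745 0.0455    ]
orange 231 314 92 235
97 231 313 [0.40886147 0.17532078 0.01      ]
225 236 310 [0.52138568 0.24210394 0.01      ]
```

Run:
```python
from h import *
c=cam(optics.camera_model('wrist'),np.load('w1.npy'))
mu=np.array([0.43771799,0.19235843,.0455]);a=np.radians(30.476);d=np.array([np.cos(a),np.sin(a),0])
for px,z,x in [((272,52.5),.055,-100),((273,243.5),.045,72),((273,278.5),.0705,97),((272,233.5),.0195,72)]:
    q=onz(c,px,z);print((mu+d*((q-mu)@d)-d*x/1000).round(4))
for r,s in((93,-70),(228,60)): pass
g=np.array([.4620,.2066,0])+.015*d;g[2]=.1
go(g,120.476);print(g)
```

```text
[0.4643 0.208  0.0455]
[0.4646 0.2082 0.0455]
[0.4641 0.2079 0.0455]
[0.4646 0.2082 0.0455]
shift [13.12 -0.39  0.6 ] turn 0.0007000688741776279 jaw now 120.52 z-axis [ 0.861  0.508 -0.   ] x-axis [-0. -0. -1.]
[0.47492763 0.21420766 0.1       ]
```

Request:
servo_tool(motion=[[[0,-3.65,-1.65,0],[0,-3.65,-1.65,0],[0,-3.65,-1.65,0],[0,-3.65,-1.65,0],[0,-3.65,-1.65,0]]])

```text
time: 2.65
tcp_pos: [0.4899, 0.014, 0.2314]
tcp_rot: [-31.0, 90.0, -0.5]
wrist_force: [0.4, 0.0, -0.6]
width: 1.0
```

Request:
servo_tool(motion=[[[0,-3.65,-1.65,0],[0,-3.65,-1.65,0],[0,-3.65,-1.65,0],[0,-3.65,-1.65,0],[0,-3.65,-1.65,0]]])

```text
time: 3.15
tcp_pos: [0.512, -0.1853, 0.2313]
tcp_rot: [-41.3, 90.0, -10.8]
wrist_force: [0.9, 0.5, -0.6]
width: 0.999
```

Request:
servo_tool(motion=[[[0,0,0,-0.14],[0,0,0,-0.14],[0,0,0,-0.14],[0,0,0,-0.14],[0,0,0,-0.14]]])

```text
time: 3.65
tcp_pos: [0.5121, -0.1836, 0.2312]
tcp_rot: [93.8, 90.0, 164.8]
wrist_force: [-1.1, 0.3, 0.1]
width: 0.998
```

Request:
servo_tool(motion=[[[0,0,0,-0.14],[0,0,0,-0.14],[0,0,0,-0.14],[0,0,0,-0.14],[0,0,0,0]]])

```text
time: 4.15
tcp_pos: [0.5121, -0.1835, 0.2312]
tcp_rot: [42.0, 90.0, 144.9]
wrist_force: [0.3, -1.5, 0.0]
width: 0.998
```

Run:
```python
from h import *
go((.511,-.183,.231),13)
im,c=shot('wrist');np.save('w2.npy',c['T']);cv2.imwrite('pics/w2.png',im[:,:,::-1])
s=readout.get_state();print(s['time'],s['q'].round(1),s['tcp_pos'])
```

```text
shift [0.02 0.09 0.08] turn -0.0017007765177123701 jaw now -167.1 z-axis [-0.223  0.975  0.   ] x-axis [-0.  0. -1.]
4.2 [-2.830e+01  1.700e+01 -1.000e-01  7.300e+01  0.000e+00 -1.309e+02] [ 0.51206868 -0.18352935  0.23124452]
```

View pics/w2.png

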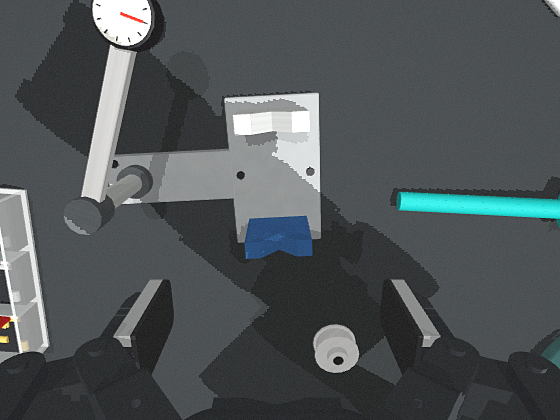

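The stand view shows the dial at (122,22), the post top at (83,215), the steel block at (272,123) and the blue block at (279,238). I'll take a magnified crop to get the block corners.

Run:
```python
import cv2
im=cv2.imread('pics/w2.png')[85:275,215:335];cv2.imwrite('pics/w2c.png',cv2.resize(im,None,fx=3.15,fy=3.15,interpolation=cv2.INTER_CUBIC)[:598])
a=cv2.imread('pics/w2.png');B=cv2.resize(a[210:265,235:325],None,fx=8,fy=5.4,interpolation=cv2.INTER_NEAREST);C=cv2.resize(a[100:145,225:315+10][:,:90],None,fx=8,fy=6,interpolation=cv2.INTER_NEAREST)
cv2.imwrite('pics/w2d.png',cv2.vconcat([C,B]))
```

```text
(no output)
```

View pics/w2d.png

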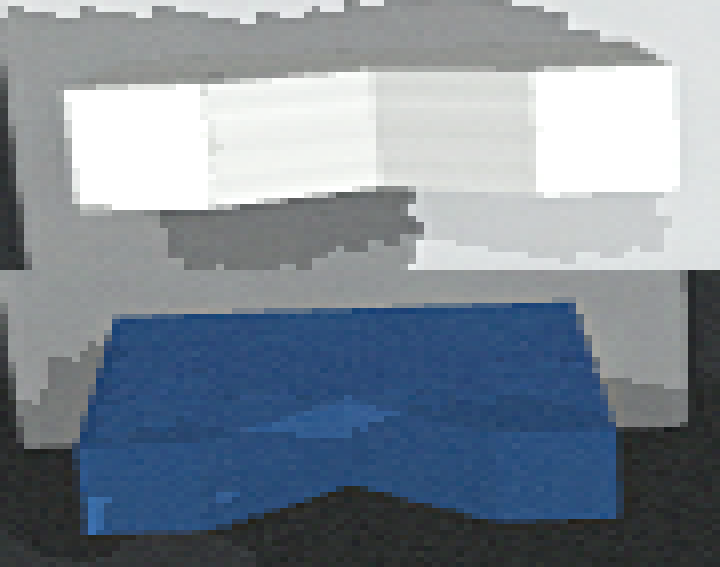

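Steel block top: corners (233,115), (234.4,134.7), (309.8,111) and (309.8,132), with the V at columns 251 to 291. Blue block top: inner corners (244.8,242) and (311.9,239.3), outer corners (246,259.1) and (312.5,255.9), V bottom (278.8,250.2).

Run:
```python
from h import *
c=cam(optics.camera_model('wrist'),np.load('w2.npy'))
Z=.077
o=lambda u,v,z=Z:onz(c,(u,v),z)[:2]
S=np.array([o(233,115),o(309.8,111),o(234.2,134.7),o(309.8,132)])
B=np.array([o(244.8,242),o(311.9,239.3),o(246,259.1),o(312.5,255.9)])
loc=np.array([[30,-63],[-30,-63],[30,-47],[-30,-47],[30,47],[-30,47],[30,63],[-30,63]])/1000
W=np.r_[S,B]
# V lips too
W=np.r_[W,[o(250.8,134.5),o(291.8,132),o(261.3,258.1),o(296.3,256.3)]];loc=np.r_[loc,np.array([[16,-47],[-16,-47],[16,63],[-16,63]])/1000]
def fit(L,W):
    a,b=L.mean(0),W.mean(0);H=(L-a).T@(W-b);t=np.arctan2(H[0,1]-H[1,0],H[0,0]+H[1,1])
    R=np.array([[np.cos(t),-np.sin(t)],[np.sin(t),np.cos(t)]]);return t,R,b-R@a
t,R,p=fit(loc,W);print('ang',np.degrees(t),'mid',p);print(((W-(loc@R.T+p))@R*1000).round(1))
vb=onz(c,(278.8,250.2),.061)[:2];print('V bottom local',(R.T@(vb-p))*1000)
post=onz(c,(83,215),.12);dial=onz(c,(122,21),.125);print(post,p+R@[.14,0],dial)
v=dial[:2]-(p+R@[.14,0]);print('gauge',np.degrees((np.arctan2(v[1],v[0])-t-np.pi+np.pi)%(2*np.pi)-np.pi), np.linalg.norm(v))
```

```text
ang 15.895887188089219 mid [ 0.51357753 -0.18137578]
[[-0.   0. ]
 [-0.7  0.2]
 [ 0.4 -0.6]
 [-0.3  0.5]
 [-0.5 -0.5]
 [ 0.   0.1]
 [-0.3  0.3]
 [-0.1  0.3]
 [ 1.1 -0. ]
 [ 0.1 -0.3]
 [-0.1  0.1]
 [ 0.4 -0.1]]
V bottom local [ 0.07704337 63.62416806]
[ 0.65020853 -0.14277188  0.12      ] [ 0.64822406 -0.14303115] [ 0.63175701 -0.27840599  0.125     ]
gauge 67.16870121860708 0.13637268942019323
```

Request:
servo_tool(motion=[[[0,0,0,0.14],[0,0,0,0.14],[0,0,0,0.14],[0,0,0,0.14],[0,0,0,0.14]]])

```text
time: 4.7
tcp_pos: [0.5121, -0.1835, 0.2313]
tcp_rot: [86.5, 90.0, 148.6]
wrist_force: [0.6, -0.1, -0.3]
width: 0.999
```

Request:
servo_tool(motion=[[[0,0,0,0.14],[0,0,0,0.14],[0,0,0,0.14],[0,0,0,0.14],[0,0,0,0]]])

```text
time: 5.2
tcp_pos: [0.5121, -0.1835, 0.2313]
tcp_rot: [113.7, 90.0, 144.0]
wrist_force: [0.6, 0.6, -0.4]
width: 1.002
```

Request:
servo_tool(motion=[[[0,3.6,1.74,0],[0,3.6,1.74,0],[0,3.6,1.74,0],[0,3.6,1.74,0],[0,3.6,1.74,0]]])

```text
time: 5.7
tcp_pos: [0.4947, 0.0172, 0.2314]
tcp_rot: [-25.4, 90.0, 5.3]
wrist_force: [0.8, 0.1, 0.4]
width: 0.996
```

Request:
servo_tool(motion=[[[0,3.6,1.74,0],[0,3.6,1.74,0],[0,3.6,1.74,0],[0,3.6,1.74,0],[0,3.6,1.74,0]]])

```text
time: 6.2
tcp_pos: [0.4778, 0.2165, 0.2314]
tcp_rot: [-21.1, 90.0, 9.6]
wrist_force: [1.1, -0.4, 0.3]
width: 1.001
```

Request:
servo_tool(motion=[[[3,0,0,0],[3,0,0,0],[3,0,0,0],[0,0,0,0],[0,0,0,0]]])

```text
time: 6.7
tcp_pos: [0.4782, 0.2148, 0.142]
tcp_rot: [167.3, 90.0, -162.0]
wrist_force: [-0.1, 0.1, 0.9]
width: 0.999
```

Run:
```python
from h import *
go((.4773,.2157,.026),120.48)
s=readout.get_state();print(s['time'],s['q'].round(1),s['tcp_pos'],s['wrist_force'])
```

```text
shift [11.6   0.12 -0.03] turn 0.0038138028406333136 jaw now 120.7 z-axis [ 0.86   0.511 -0.   ] x-axis [-0. -0. -1.]
6.7 [ 15.3  17.5 -13.5  59.   -0.  -15.4] [0.47818686 0.21483288 0.14198112] [-0.05767658  0.08707679  0.86010279]
```

Request:
servo_tool(motion=[[[3,0.03,0,0],[3,0.03,0,0],[3,0.03,0,0],[1.6,0.03,0,0],[1,0,0,0]]])

```text
time: 7.2
tcp_pos: [0.4783, 0.216, 0.0256]
tcp_rot: [-13.8, 89.9, 16.8]
wrist_force: [0.2, -0.2, 0.2]
width: 0.999
```

Request:
servo_tool(motion=[[[0,0,0,0],[0,0,0,0],[0,0,0,0],[0,0,0,0],[0,0,0,0]]], hand=255, force=50)

```text
time: 7.7
tcp_pos: [0.478, 0.216, 0.026]
tcp_rot: [-18.3, 89.9, 12.4]
wrist_force: [-2.0, -0.4, 7.8]
width: 0.216
```

Request:
servo_tool(motion=[[[0,0,0,0],[0,0,0,0],[0,0,0,0],[0,0,0,0],[0,0,0,0]]])

```text
time: 8.2
tcp_pos: [0.478, 0.216, 0.026]
tcp_rot: [-18.5, 89.9, 12.1]
wrist_force: [-1.6, -1.3, 7.6]
width: 0.217
```

Request:
servo_tool(motion=[[[-0.5,0,0,0],[-1,0,0,0],[-2,0,0,0],[-2,0,0,0],[-2,0,0,0]]])

```text
time: 8.7
tcp_pos: [0.4772, 0.2158, 0.1016]
tcp_rot: [157.9, 90.0, -171.4]
wrist_force: [0.7, -0.1, -5.2]
width: 0.217
```

Request:
servo_tool(motion=[[[-3,0,0,0],[-3,0,0,0],[-2,0,0,0],[-1,0,0,0],[0,0,0,0]]])

```text
time: 9.2
tcp_pos: [0.4779, 0.216, 0.1913]
tcp_rot: [-14.7, 89.9, 16.0]
wrist_force: [0.4, 1.1, -5.1]
width: 0.216
```

Run:
```python
from h import *
im,c=shot('wrist');np.save('w3.npy',np.linalg.inv(tool())@c['T']);cv2.imwrite('pics/w3.png',im[:,:,::-1])
go((.5100,-.1689,.19),15.9)
s=readout.get_state();print(s['time'],s['tcp_pos'],s['wrist_force'],s['wrist_torque'],s['width'])
```

```text
shift [ 2.000e-02 -3.476e+01 -1.682e+01] turn -1.3130898126954347 jaw now 120.67 z-axis [0.86 0.51 0.  ] x-axis [ 0.  0. -1.]
9.25 [0.47742965 0.21586672 0.19015864] [-0.61704296  0.57132665 -6.16260276] [ 0.01339047  0.02601297 -0.01020733] 0.2149592246945449
```

View pics/w3.png

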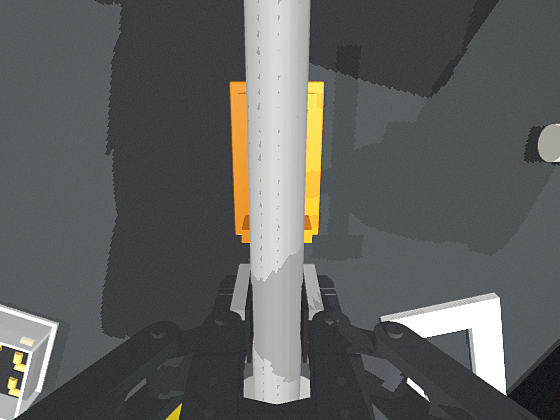

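The shaft is held straight at the balance point, with almost no wrist torque, and its centre line is at column 277. Next I carry it to the stand.

Request:
servo_tool(motion=[[[0,-2,-1,0],[0,-3.5,-1.7,0],[0,-3.5,-1.7,0],[0,-3.5,-1.7,0],[0,-3.5,-1.7,0]]])

```text
time: 9.75
tcp_pos: [0.4912, 0.0371, 0.189]
tcp_rot: [143.8, 89.9, 174.5]
wrist_force: [0.9, 0.4, -4.8]
width: 0.219
```

Request:
servo_tool(motion=[[[0,-3.5,-1.7,0],[0,-3.5,-1.7,0],[0,-3.5,-1.7,0],[0,-3.5,-1.7,0],[0,-3.5,-1.7,0]]])

```text
time: 10.25
tcp_pos: [0.5074, -0.1568, 0.1889]
tcp_rot: [121.6, 89.9, 152.3]
wrist_force: [0.1, 0.8, -5.3]
width: 0.211
```

Request:
servo_tool(motion=[[[0,-1.2,-0.5,0],[0,0,0,-0.1],[0,0,0,-0.13],[0,0,0,-0.13],[0,0,0,-0.13]]])

```text
time: 10.75
tcp_pos: [0.5094, -0.1677, 0.189]
tcp_rot: [91.1, 89.9, 150.1]
wrist_force: [0.4, 0.0, -5.2]
width: 0.215
```

Request:
servo_tool(motion=[[[0,0,0,-0.14],[0,0,0,-0.14],[0,0,0,-0.14],[0,0,0,-0.14],[0,0,0,-0.14]]])

```text
time: 11.25
tcp_pos: [0.5094, -0.1676, 0.189]
tcp_rot: [49.8, 89.9, 149.0]
wrist_force: [0.6, -0.3, -4.9]
width: 0.217
```

Request:
servo_tool(motion=[[[0,0,0,-0.12],[0,0,0,0],[0,0,0,0],[0,0,0,0],[0,0,0,0]]])

```text
time: 11.75
tcp_pos: [0.5099, -0.1682, 0.1901]
tcp_rot: [42.7, 90.0, 148.4]
wrist_force: [-1.1, 0.7, -5.3]
width: 0.212
```

Run:
```python
from h import *
for i in range(3): go((.5100,-.1689,.06),15.9)
s=readout.get_state();print(s['time'],s['tcp_pos'],s['wrist_force'],s['wrist_torque'],s['width'])
```

```text
shift [ 1.301e+01  1.000e-02 -8.000e-02] turn -0.004783137966773357 jaw now -164.37 z-axis [-0.269  0.963  0.   ] x-axis [-0.  0. -1.]
shift [ 1.301e+01  1.000e-02 -8.000e-02] turn -0.004783137966773357 jaw now -164.37 z-axis [-0.269  0.963  0.   ] x-axis [-0.  0. -1.]
shift [ 1.301e+01  1.000e-02 -8.000e-02] turn -0.004783137966773357 jaw now -164.37 z-axis [-0.269  0.963  0.   ] x-axis [-0.  0. -1.]
11.75 [ 0.50992595 -0.16816897  0.19010273] [-1.12591191  0.71550229 -5.26240364] [0.04617347 0.05528116 0.03362881] 0.21231315971024625
```

Request:
servo_tool(motion=[[[2,0,-0.08,-0.005],[3,0,0,0],[3,0,0,0],[3,0,0,0],[1,0,0,0]]])

```text
time: 12.25
tcp_pos: [0.5089, -0.1684, 0.0679]
tcp_rot: [46.6, 89.8, 152.6]
wrist_force: [0.3, 0.3, -4.8]
width: 0.214
```

Request:
servo_tool(motion=[[[0.2,0,0,0],[0.2,0,0,0],[0.1,0,0,0],[0.1,0,0,0],[0,0,0,0]]])

```text
time: 12.75
tcp_pos: [0.5105, -0.1691, 0.0648]
tcp_rot: [-132.4, 90.0, -26.4]
wrist_force: [1.0, -0.1, -5.8]
width: 0.214
```

Run:
```python
from h import *
go((.5100,-.1689,.06),15.9)
s=readout.get_state();print(s['time'],s['tcp_pos'],s['wrist_force'],s['wrist_torque'],s['width'])
im,c=shot('side');p=proj(c,[.511,-.18,.08]).astype(int);print(p)
r=im[p[1]-75:p[1]+75,p[0]-100:p[0]+100,::-1];cv2.imwrite('pics/s1.png',cv2.resize(r,None,fx=4,fy=4,interpolation=cv2.INTER_CUBIC))
```

```text
shift [0.48 0.04 0.04] turn 0.0018919058049885666 jaw now -163.99 z-axis [-0.276  0.961 -0.001] x-axis [ 0.001 -0.    -1.   ]
12.75 [ 0.51047427 -0.16913858  0.06478191] [ 0.99009138 -0.05814215 -5.82955954] [-0.01738398 -0.01153689  0.01319433] 0.21430546772160367
[315 270]
```

View pics/s1.png

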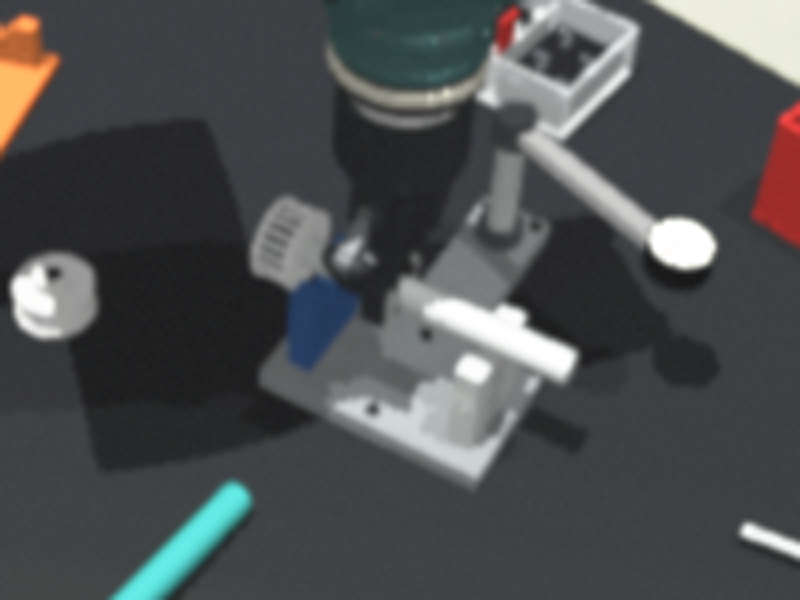

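The side view shows the shaft poised over both Vs, with the pulley (crop 290,240) outside the blue block (crop 320,310). I lower it slowly from here.

Request:
servo_tool(motion=[[[0.15,0.01,0.01,0],[0.15,0.01,0.01,0],[0.15,0.01,0.01,0],[0.1,0.01,0.01,0],[0.1,0,0,0]]])

```text
time: 13.3
tcp_pos: [0.5097, -0.1687, 0.0576]
tcp_rot: [62.1, 90.0, 168.1]
wrist_force: [0.5, 0.6, -5.4]
width: 0.217
```

Request:
servo_tool(motion=[[[0.05,0,0,0],[0.05,0,0,0],[0.03,0,0,0],[0,0,0,0],[0,0,0,0]]])

```text
time: 13.8
tcp_pos: [0.5097, -0.1688, 0.0566]
tcp_rot: [-125.2, 90.0, -19.2]
wrist_force: [-1.4, 0.2, -2.3]
width: 0.219
```

Contact has begun, with the load falling. A little further.

Request:
servo_tool(motion=[[[0.03,0,0,0],[0.03,0,0,0],[0,0,0,0],[0,0,0,0],[0,0,0,0]]])

```text
time: 14.3
tcp_pos: [0.5098, -0.1688, 0.0564]
tcp_rot: [-137.3, 90.0, -31.3]
wrist_force: [-4.5, 0.9, 6.4]
width: 0.215
```

Run:
```python
from h import *
s=readout.get_state();print(s['time'],s['tcp_pos'],s['wrist_force'],s['wrist_torque'],s['width'])
```

```text
14.3 [ 0.50979514 -0.16878896  0.05642104] [-4.53620353  0.88841015  6.4207505 ] [3.16106202e-01 6.57319014e-01 1.27210902e-04] 0.21549283458941756
```

Request:
servo_tool(motion=[[[-0.03,0,0,0],[0,0,0,0],[0,0,0,0],[0,0,0,0],[0,0,0,0]]], force=20)

```text
time: 14.8
tcp_pos: [0.5098, -0.1688, 0.0564]
tcp_rot: [-139.9, 90.0, -33.9]
wrist_force: [-3.0, 1.7, 6.3]
width: 0.215
```

Request:
servo_tool(motion=[[[0,0,0,0],[0,0,0,0],[0,0,0,0],[0,0,0,0],[0,0,0,0]]], hand=180)

```text
time: 15.3
tcp_pos: [0.5098, -0.1688, 0.0562]
tcp_rot: [-139.3, 90.0, -33.3]
wrist_force: [-0.3, -0.4, -0.7]
width: 0.295
```

Request:
servo_tool(motion=[[[0,0,0,0],[0,0,0,0],[0,0,0,0],[0,0,0,0],[0,0,0,0]]], hand=110)

```text
time: 15.8
tcp_pos: [0.5097, -0.1688, 0.0562]
tcp_rot: [-112.6, 90.0, -6.6]
wrist_force: [-0.4, 0.3, 0.1]
width: 0.564
```

Run:
```python
from h import *
s=readout.get_state();print(s['time'],s['tcp_pos'],s['wrist_force'],s['wrist_torque'],s['width'])
```

```text
15.8 [ 0.5097338  -0.16876461  0.05617765] [-0.3762811   0.26027907  0.11683239] [ 0.01283284 -0.00344217 -0.00118839] 0.5641282361471944
```

Request:
servo_tool(motion=[[[-1,0,0,0],[-3,0,0,0],[-4.5,0,0,0],[-4.5,0,0,0],[-4.5,0,0,0]]])

```text
time: 16.3
tcp_pos: [0.5093, -0.1685, 0.2339]
tcp_rot: [-130.4, 90.0, -24.4]
wrist_force: [0.8, -1.8, -0.9]
width: 0.569
```

Request:
servo_tool(motion=[[[0,0,0,0],[0,0,0,0],[0,0,0,0],[0,0,0,0],[0,0,0,0]]])

```text
time: 16.8
tcp_pos: [0.5093, -0.1686, 0.2304]
tcp_rot: [48.2, 89.9, 154.2]
wrist_force: [0.1, -0.4, 0.2]
width: 0.569
```

Run:
```python
from h import *
im,c=shot('wrist');np.save('w4.npy',c['T']);cv2.imwrite('pics/w4.png',im[:,:,::-1])
s=readout.get_state();print(s['time'],s['tcp_pos'],s['wrist_force'])
```

```text
16.85 [ 0.5094461  -0.16861508  0.23047447] [-0.76034246  0.52536311 -0.44848482]
```

View pics/w4.png

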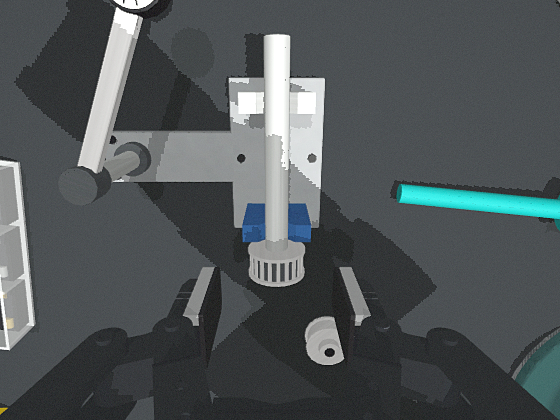

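The shaft lies in both Vs from (277,34) to the pulley at (277,265), with the pulley outside the blue block (277,222). Next I check this numerically and plan the gauge push.

Run:
```python
from h import *
c=cam(optics.camera_model('wrist'),np.load('w4.npy'))
im=cv2.imread('pics/w4.png');h=cv2.cvtColor(im,cv2.COLOR_BGR2HSV)
t=np.radians(15.9);R=np.array([[np.cos(t),-np.sin(t)],[np.sin(t),np.cos(t)]]);p=np.array([.51358,-.18138])
L=lambda px,z:(R.T@(onz(c,px,z)[:2]-p)*1000).round(1)
m=(h[...,1]<50)&(h[...,2]>100)
for r in (45,60,70,150,180,225,*range(236,290,3)):
    x=np.where(m[r,245:310])[0]+245
    if len(x): print(r,x.min(),x.max(),L(((x.min()+x.max())/2,r),.075))
print('free',L((277,34),.085),'far top',L((277,286.5),.1005))
# push geometry: TCP point touching dial/arm on the far side
post=p+R@[.14,0]
for g in (67,0):
    a=t+np.pi+np.radians(g);u=np.array([np.cos(a),np.sin(a)]);n=np.array([-u[1],u[0]]) # n: ccw side (push from here)
    print(g,'dial',post+.14*u,'arm@.09 + 6cm',post+.09*u+.06*n,'+2',post+.09*u+.02*n)
```

```text
45 264 290 [ -0.2 -96.7]
60 264 289 [  0.2 -86.3]
70 264 289 [  0.2 -79.2]
150 245 309 [ -0.3 -18. ]
180 245 309 [-0.4  7.2]
225 266 287 [ 0.  47.7]
236 266 287 [-0.  58.1]
239 265 287 [ 0.4 61. ]
242 251 301 [ 0.4 63.9]
245 249 304 [-0.  66.8]
248 248 304 [ 0.4 69.8]
251 248 304 [ 0.4 72.7]
254 249 303 [ 0.4 75.7]
257 250 302 [ 0.4 78.7]
260 250 302 [ 0.4 81.7]
263 250 302 [ 0.4 84.7]
266 250 303 [-0.  87.7]
269 249 304 [-0.  90.8]
272 249 304 [-0.1 93.9]
275 249 303 [ 0.4 97. ]
278 251 302 [-1.000e-01  1.001e+02]
281 254 298 [  0.4 103.2]
284 261 292 [-1.000e-01  1.064e+02]
free [-1.00e-01 -1.03e+02] far top [-0.4 93.8]
67 dial [ 0.63091958 -0.28195218] arm@.09 + 6cm [ 0.69663957 -0.23975167] +2 [ 0.65694629 -0.23480761]
0 dial [ 0.51358 -0.18138] arm@.09 + 6cm [ 0.57810462 -0.22538652] +2 [ 0.56714625 -0.18691687]
```

Request:
servo_tool(motion=[[[0,-2.95,-2.5,0],[0,-2.95,-2.5,0],[0,-2.95,-2.5,0],[0,-2.95,-2.5,0],[0,-2.95,-2.5,0]]], hand=255, force=20)

```text
time: 17.35
tcp_pos: [0.6871, -0.2487, 0.2307]
tcp_rot: [50.6, 90.0, 156.6]
wrist_force: [0.5, -0.7, 0.8]
width: -0.001
```

Request:
servo_tool(motion=[[[1,0,0,0],[2,0,0,0],[1,0,0,0],[0,0,0,0],[0,0,0,0]]])

```text
time: 17.85
tcp_pos: [0.6858, -0.2481, 0.1918]
tcp_rot: [-136.3, 90.0, -30.3]
wrist_force: [0.2, 0.1, 0.4]
width: -0.001
```

```bash
cat >> h.py <<'E'
def loc():
    t=np.radians(15.9);R=np.array([[np.cos(t),-np.sin(t)],[np.sin(t),np.cos(t)]]);s=readout.get_state()
    T=tool();print('t',s['time'],'local mm',(R.T@(T[:2,3]-[.51358,-.18138])*1000).round(1),'z',T[2,3].round(4),'F',s['wrist_force'].round(1),'w',s['width'].round(3),'jaw',np.degrees(np.arctan2(T[1,1],T[0,1])).round(2))
E
python3 - <<'E'
from h import *
loc();print(readout.get_state()['q'].round(1))
im,c=shot('wrist');cv2.imwrite('pics/w5.png',im[:,:,::-1])
E
```

```text
Traceback (most recent call last):
  File "h.py", line 25, in loc
    T=tool();print('t',s['time'],'local mm',(R.T@(T[:2,3]-[.51358,-.18138])*1000).round(1),'z',T[2,3].round(4),'F',s['wrist_force'].round(1),'w',s['width'].round(3),'jaw',np.degrees(np.arctan2(T[1,1],T[0,1])).round(2))
                                                                                                                                                 ^^^^^^^^^^^^^^^^
AttributeError: 'float' object has no attribute 'round'
```

```bash
sed -i 's/,.w.,s\[.width.\].round(3)//; s/T\[2,3\].round(4)/round(float(T[2,3]),4)/; s/,.jaw.,np.degrees(np.arctan2(T\[1,1\],T\[0,1\])).round(2)//' h.py
python3 - <<'E'
from h import *
loc();print(readout.get_state()['q'].round(1))
im,c=shot('wrist');cv2.imwrite('pics/w5.png',im[:,:,::-1])
E
```

```text
t 17.85 local mm [ 147.3 -111.4] z 0.1918 F [0.2 0.1 0.4]
[ -26.3   37.2   28.4   81.2   -0.  -132.3]
```

View pics/w5.png

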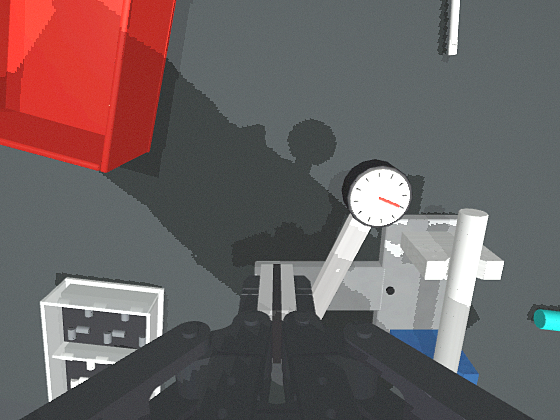

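Request:
servo_tool(motion=[[[2,0,0,0],[3,0,0,0],[3,0,0,0],[1,0,0,0],[0,0,0,0]]])

```text
time: 18.4
tcp_pos: [0.6856, -0.248, 0.1009]
tcp_rot: [46.8, 89.9, 152.8]
wrist_force: [-0.3, -0.1, 0.9]
width: 0.001
```

Request:
servo_tool(motion=[[[0,0.6,0.25,0],[0,0.6,0.25,0],[0,0.6,0.25,0],[0,0.6,0.25,0],[0,0.6,0.25,0]]])

```text
time: 18.9
tcp_pos: [0.6533, -0.2446, 0.1018]
tcp_rot: [-136.3, 89.9, -30.2]
wrist_force: [0.8, -0.2, 1.1]
width: 0.002
```

Request:
servo_tool(motion=[[[0,0.7,0.3,0],[0,0.7,0.3,0],[0,0.7,0.3,0],[0,0.7,0.3,0],[0,0.7,0.3,0]]])

```text
time: 19.4
tcp_pos: [0.6152, -0.2396, 0.1011]
tcp_rot: [32.6, 90.0, 138.6]
wrist_force: [0.7, 1.2, 0.1]
width: -0.003
```

Run:
```python
from h import *
loc()
```

```text
t 19.4 local mm [ 81.8 -83.8] z 0.1011 F [0.7 1.2 0.1]
```

Request:
servo_tool(motion=[[[0,0.55,0.6,0],[0,0.55,0.6,0],[0,0.55,0.6,0],[0,0.55,0.6,0],[0,0.55,0.6,0]]])

```text
time: 19.9
tcp_pos: [0.5807, -0.218, 0.1012]
tcp_rot: [-116.4, 90.0, -10.3]
wrist_force: [1.3, -0.2, -0.1]
width: 0.001
```

Request:
servo_tool(motion=[[[0,0.2,0.5,0],[0,0.2,0.5,0],[0,0.2,0.5,0],[0,0.2,0.5,0],[0,0.2,0.3,0]]])

```text
time: 20.4
tcp_pos: [0.5651, -0.1987, 0.1012]
tcp_rot: [-46.2, 90.0, 59.8]
wrist_force: [0.5, -0.1, -0.4]
width: 0.002
```

Request:
servo_tool(motion=[[[0,0.1,0.15,0],[0,0.1,0.15,0],[0,0.1,0.15,0],[0,0.1,0.15,0],[0,0,0,0]]])

```text
time: 20.9
tcp_pos: [0.5596, -0.1943, 0.1012]
tcp_rot: [39.1, 90.0, 145.1]
wrist_force: [0.9, -0.4, 0.0]
width: -0.001
```

Run:
```python
from h import *
loc()
im,c=shot('wrist');np.save('w6.npy',c['T']);cv2.imwrite('pics/w6.png',im[:,:,::-1])
```

```text
t 20.9 local mm [ 40.7 -25.1] z 0.1012 F [ 0.9 -0.4  0. ]
```

View pics/w6.png

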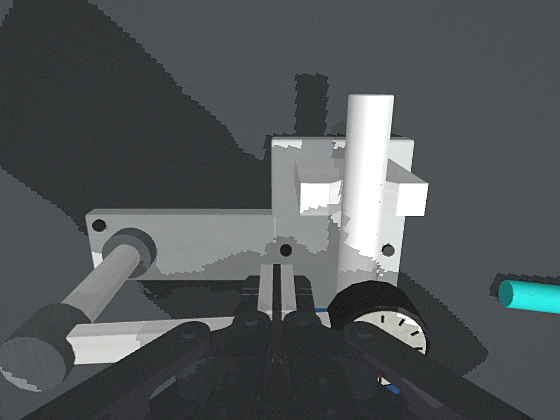

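The view shows the arm moving ahead of the fingers, from (80,340) to the dial at (385,340), nearly over the shaft. I nudge it on to the stop.

Request:
servo_tool(motion=[[[0,0,0.1,0],[0,0,0.1,0],[0,0,0.1,0],[0,0,0.1,0],[0,0,0,0]]])

```text
time: 21.45
tcp_pos: [0.5586, -0.1905, 0.1012]
tcp_rot: [-20.9, 90.0, 85.1]
wrist_force: [-0.0, 0.3, -0.4]
width: -0.004
```

Request:
servo_tool(motion=[[[0,0,0.08,0],[0,0,0.08,0],[0,0,0.08,0],[0,0,0.08,0],[0,0,0,0]]])

```text
time: 21.95
tcp_pos: [0.558, -0.1882, 0.1012]
tcp_rot: [172.4, 89.9, -81.6]
wrist_force: [0.2, -6.5, -1.9]
width: 0.003
```

Run:
```python
from h import *
loc()
```

```text
t 21.95 local mm [ 40.8 -18.7] z 0.1012 F [ 0.2 -6.5 -1.9]
```

Request:
servo_tool(motion=[[[0,0,0.04,0],[0,0,0.04,0],[0,0,0,0],[0,0,0,0],[0,0,0,0]]])

```text
time: 22.45
tcp_pos: [0.5579, -0.1881, 0.1013]
tcp_rot: [175.0, 89.8, -79.0]
wrist_force: [0.8, -10.8, -3.4]
width: 0.001
```

Run:
```python
from h import *
loc()
```

```text
t 22.45 local mm [ 40.8 -18.6] z 0.1013 F [  0.8 -10.8  -3.4]
```

Force climbs while the tool stands still, so the arm is on its stop. I back straight off, go up and look.

Request:
servo_tool(motion=[[[0,0,-0.2,0],[0,0,-0.5,0],[0,0,-1,0],[0,0,-1.5,0],[0,0,-2,0]]])

```text
time: 22.95
tcp_pos: [0.5722, -0.2378, 0.1013]
tcp_rot: [-88.8, 90.0, 17.2]
wrist_force: [-0.2, -1.0, 0.2]
width: -0.002
```

Request:
servo_tool(motion=[[[-2,0,0,0],[-4,0,0,0],[-4,0,0,0],[-3,0,0,0],[-1,0,0,0]]])

```text
time: 23.45
tcp_pos: [0.5729, -0.2382, 0.2443]
tcp_rot: [-135.9, 89.8, -30.0]
wrist_force: [0.2, -0.5, 0.4]
width: 0.0
```

Request:
servo_tool(motion=[[[0,1.5,0,0],[0,1,0,0],[0,1,0,0],[0,0,0,0],[0,0,0,0]]])

```text
time: 23.95
tcp_pos: [0.5381, -0.2465, 0.241]
tcp_rot: [22.1, 90.0, 128.1]
wrist_force: [0.4, 0.5, -0.4]
width: 0.001
```

Run:
```python
from h import *
loc()
im,c=shot('wrist');np.save('w7.npy',c['T']);cv2.imwrite('pics/w7.png',im[:,:,::-1])
```

```text
t 23.95 local mm [  5.8 -69.4] z 0.241 F [ 0.4  0.5 -0.4]
```

View pics/w7.png

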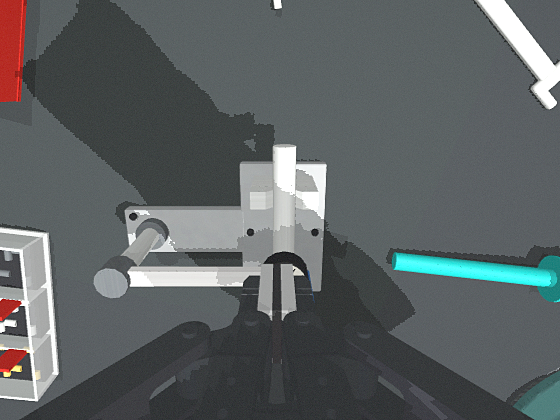

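Request:
servo_tool(motion=[[[-0.5,1,1.5,0],[-0.5,1.2,2,0],[0,1.5,2,0],[0,1.5,2,0],[0,1,1.5,0]]])

```text
time: 24.5
tcp_pos: [0.4531, -0.176, 0.2512]
tcp_rot: [-17.8, 90.0, 88.2]
wrist_force: [0.4, -0.1, -0.0]
width: 0.005
```

Request:
servo_tool(motion=[[[0,0,0,0],[0,0,0,0],[0,0,0,0],[0,0,0,0],[0,0,0,0]]])

```text
time: 25.0
tcp_pos: [0.4542, -0.1773, 0.2509]
tcp_rot: [46.1, 90.0, 152.1]
wrist_force: [-0.1, -0.2, -0.7]
width: 0.004
```

Run:
```python
from h import *
loc()
im,c=shot('wrist');np.save('w8.npy',c['T']);cv2.imwrite('pics/w8.png',im[:,:,::-1])
t=np.radians(15.9);R=np.array([[np.cos(t),-np.sin(t)],[np.sin(t),np.cos(t)]]);p=np.array([.51358,-.18138])
W=lambda x,y,z:proj(c,np.r_[p+R@[x/1000,y/1000],z]).round(1)
print('expect dial',W(0,0,.125),'free end top',W(0,-103,.085),'pulley far top',W(0,94,.1005),'pulley in mid',W(0,69,.075),'block out',W(-30,63,.077))
```

```text
t 25.0 local mm [-56.   20.2] z 0.2509 F [-0.1 -0.2 -0.7]
expect dial [203.  171.8] free end top [204.5  28. ] pulley far top [214.9 268.2] pulley in mid [217.8 231.6] block out [249.4 226.5]
```

View pics/w8.png

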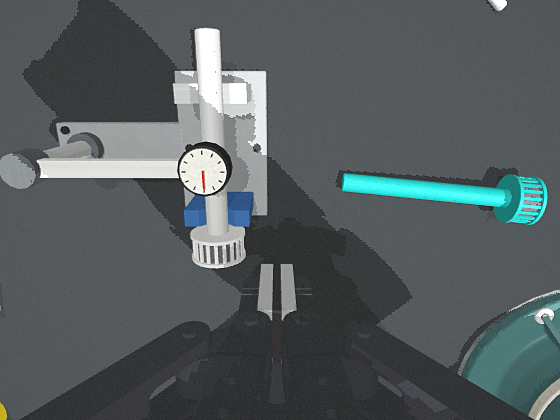

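The dial is at (203,170), expected (203,172). The pulley's far edge is at row 268, as expected, and clear of the blue block. I hand in.

```bash
python3 -c "
from h import *
loc();print(job.job_done())"
```

```text
t 25.05 local mm [-56.1  20.3] z 0.251 F [ 0.4 -0.   0.4]
the job is handed in; nothing more can be done
None
```

The pulley shaft is out of the orange cradle and resting in both V-blocks of the stand. The gauge is swung round over it, and I handed the job in at 25 s of the 61 s allowed.

- **Shaft:** I gripped it at the balance point and lowered it until the blocks took its weight. The largest wrist force I read while lowering was about 8 N. In the image after release, its axis was within 0.5 mm of the V line and the pulley about 6 mm outside the blue block.
- **Gauge:** I pushed the arm round with the closed fingers until the force climbed to about 11 N with the tool no longer moving, which is the stop. I then backed off.
- **Last picture:** the dial was about 2 px (roughly 1 mm) from its expected place. The shaft's free end was 2 to 3 px to the side of its expected spot; I did not look into that. The pulley was still where it had been set down.
- **Bystanders and clearance:** the arm stayed clear of everything else on the bench, but I did not measure the other objects again. At hand-in the gripper was raised and touching nothing, with the wrist force about zero.

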